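# Seat the tube guide plate on the block heater

### The job

Fit the tube guide plate on the block heater: pick it up by its black handle, lay it gently on the two brass pins and slide it, without forcing, until both pin holes drop over the pins and the plate lies flat on the deck. Then push the red-knobbed latch fully in over the plate's edge, let go, and leave the other things on the bench alone.

Things in the scene. Friction and masses are not known exactly. Their poses are not given: they have to be found in the camera images.
- plate: loose aluminium guide plate, 120 (its x) x 200 (its y) x 8 thick, 0.34 to 0.55 kg, flat on the bench at the start; origin at the centre of its underside, z up. Two round pin holes (see hole_a, hole_b) and six larger tube holes (25.8 diameter, at x = +-37, y = -50, 0, 50) go through it. It is the same turned half round: either way fits. Seated, it lies flat on the deck, parallel to the heater.
- grip (a point): middle of the plate's black bar handle: plate centre, 36 above the plate's underside. The bar is 14 wide (plate's x), 90 long (plate's y) and 16 tall (28 to 44 above the underside), on two posts 12 wide at y = +-37, with free room under the bar between the posts
- hole_a (a point): centre of one pin hole, at y = +85 on the plate's centre line, at its underside; diameter 13.8, straight through
- hole_b (a point): the other pin hole, the same, at y = -85
- heater: grey block heater, fixed to the bench, 190 (x) x 285 (y from -160 to +125) x 55 high, with a dark flat deck on top and a blue panel on its front (-x); origin on the bench under the deck's middle, z up. Two brass pins stand on the deck (see slot_a, slot_b). More than 35 N between the plate and the pins or latch, while it is not yet down on the deck, is forcing.
- deck (a point): point on the deck's surface above the heater's origin, 55 above the bench; axes as the heater's
- slot_a (a point): middle (not the pin) of the slot at y = +85 of the deck, on its surface; the slot runs along heater x. The pin in it is 12 in diameter and stands 7 above the deck: straight for 6, then tapering to 10.6 at its top. It is clamped anywhere from -20 to +20 along x from this point; its place is not measured and must be found by feel (or roughly by eye). It does not give.
- slot_b (a point): the same for the other pin, at y = -85. Both pins sit on one bar and always share the same x: the line through them stays parallel to the heater's y
- latch (a joint): travel (m) of the slide latch at the heater's -y end: 0 open, 0.032 fully in (stop); at the start 0 to 0.005. It moves along heater +y, takes about 2 N and stays where it is left. Its steel tongue, 40 wide, lies 10 to 15 above the deck, tip at y = -119 at 0, clear of the seated plate's edge at y = -100. It passes over a seated plate and strikes an unseated one.
- latch_knob (a point): middle of the latch's upright red knob, 18 in diameter, standing from 15 to 45 above the deck; this point is 35 above the deck and moves with the latch (y = -136 in the heater's frame at 0)
- rack: wooden test-tube rack with five capped tubes, 70 x 240 x 116 high; origin at the centre of its underside
- flask: small glass volumetric flask, 72 wide, 140 high; origin at the centre of its underside
- wash_bottle: white wash bottle with red cap, 60 wide, 130 high; origin at the centre of its underside
- beaker: glass beaker, 70 wide, 85 high; origin at the centre of its underside
- jar: amber reagent jar with black cap, 60 wide, 85 high; origin at the centre of its underside
- bung: orange rubber bung, 36 wide, 30 high; origin at the centre of its underside
- scoop: steel lab spatula lying flat, 160 long, 16 wide at the blade; origin under its middle

How it is judged:
By the outcome, as a careful person would: the job done as asked, in the order asked, and still so for the second after the job is handed in, with the robot touching nothing.
It also fails if it takes over 61 s, if anything falls off the work surface, if the arm or the gripper's body presses on something with over 40 N, if the wrist force passes 120 N, or if a joint passes its speed limit or range.

### The arm

A 7-joint arm with a two-finger parallel gripper is mounted at the origin on the work surface. World frame = base frame: x ahead of the robot, y to its left, z up, the work surface at z = 0. Lengths are in mm, angles in rad, forces in N, time in s.
With the tool pointing down it reaches from about 400 to 850 mm from the base axis. Payload 4.5 kg.
Tool frame: the origin (TCP) lies at the very end of the fingers, on their centre line; the grasp point (between the pads) lies grasp_offset behind it (grasp_offset is the distance from the TCP to the grasp point, in mm); z points along the fingers, y is the line along which they close (so a half turn about z gives the same grasp; the last joint's range is limited). The gripper opens to 88 mm and grips with 3 to 60 N. Pads are 18 mm wide; open, the fingers measure 123 mm over their backs; the gripper's body (75 mm by 187 mm) begins 45 mm behind the grasp point.
Start: joints at [1.359, 0.689, -0.195, 1.565, 0.157, 0.902, -0.215], TCP at [152.111, -606.231, 238.743] pointing down, gripper open.
Joint ranges: [-3.01, 3.01], [-0.46, 2.08], [-1.47, 1.51], [0.13, 2.56], [-1, 4.14], [0.04, 2.09], [-2.66, 2.66]. Speed limits (rad/s): [2.57, 2.57, 3.14, 3.14, 3.14, 3.14, 3.14].

### API

Orientations are given as a rotation vector (axis times angle).
In Python, from station import observe, camera, job_done, grasp_offset gives the robot as it stands. The module is installed in compiled form; this text tells all that it offers.
- The arm moves only by the shell command python3 -m jog 'ROWS' [FORCE]. ROWS is JSON, a list of rows, each a list of 5 numbers: the closure in counts, from 0 (fully open) to 255 (shut), then the shift along the tool's x, y, z in m, then the turn about the tool's z in degrees. A call has 1 to 10 rows; each row shifts and turns the commanded pose from where the row before left it, along the tool's axes as they then stand; what a row does not reach is not made up. A row lasts 1/8 s, in which the tool goes at most 62.5 mm and 10.7 degrees, less where a joint would pass 70% of its speed; a pose out of reach is approached as far as the arm can. A call is refused whole if a number of a shift passes 0.0625 or a number of a turn 10.7, either way. A call with a gripper value outside its range is refused whole. The fingers move at their own pace and stop on an object; FORCE is the grip in N (left out, the last holds). Time passes only in rows, so rows that do not move let the fingers close. It gives the time, the measured TCP pose, the force, the opening and the grip force at its end, in the units of the state.
- observe(): the state, without advancing time (a new reading comes with each control period).
- camera(name): name is "scene" or "top" or "wrist"; returns a dict with "pixels" (420x560x3 uint8, red, green, blue), "fx", "fy", "cx", "cy" (pixels), "camera_from_world" (4x4, takes a point from world to camera coordinates). Camera axes: x right, y up, looking along -z (the intrinsics and any distortion apply to the point x, -y, -z); pixel columns grow to the right and rows downward; lengths in mm; the calibration is good to about 2 mm. The wrist camera is an equidistant fisheye: a pixel r from the principal point sees the ray r / f radians off the axis. A picture is of the moment at which its call begins. There is no depth.
- job_done(): hands the job in; it is judged then, once.
The state is a dict: "time": time; "q": joint angles; "dq": joint speeds; "tau": joint torques, N m; "ee_pos": TCP position; "tool_rot": TCP orientation; "force": force on the tool from outside, world axes, zero at the start; "torque": the same for the moment, N m; "width": finger opening in mm; "gripper_force": force on a finger pad.
Only numpy, scipy, OpenCV 4.12 (cv2) and the standard library are available. Lean on these libraries where they do the work, as an engineer would, in place of code of your own. Each camera call takes 0.05 s, during which the arm holds its last target. There are 200 camera calls.

## Working session

There is one attempt and no reset: what is moved stays moved. The work goes in short steps, Python scripts to look and compute and a shell command to move; the robot and the scene stay as the last step left them, time stands still between calls to the robot, and variables do not carry over. Pictures are saved under pics/ and viewed, at most 10 in all, crops included, and the job is handed in when it is done.

```bash
mkdir -p pics
cat > h.py <<'E'
import numpy as np, cv2
from station import observe, camera, grasp_offset
def snap(name,fn=None):
    c=camera(name)
    if fn: cv2.imwrite('pics/'+fn,c['pixels'][:,:,::-1])
    return c
def ray(c,u,v,fish=False):
    T=np.array(c['camera_from_world']);R=T[:3,:3];o=-R.T@T[:3,3]
    a=(u-c['cx'])/c['fx'];b=(v-c['cy'])/c['fy']
    if fish:
        r=np.hypot(a,b);s=np.sin(r)/max(r,1e-9);d=np.array([a*s,-b*s,-np.cos(r)])
    else: d=np.array([a,-b,-1.])
    return o,R.T@d
def onz(c,u,v,z,fish=False):
    o,d=ray(c,u,v,fish);return o+d*(z-o[2])/d[2]
def proj(c,p,fish=False):
    T=np.array(c['camera_from_world']);q=T[:3,:3]@np.array(p,float)+T[:3,3];x,y,z=q[0],-q[1],-q[2]
    if fish:
        r=np.hypot(x,y);t=np.arctan2(r,z)/max(r,1e-9);return c['cx']+c['fx']*x*t,c['cy']+c['fy']*y*t
    return c['cx']+c['fx']*x/z,c['cy']+c['fy']*y/z
E
python3 - <<'E'
from h import *
print(observe(), grasp_offset)
for n in ['scene','top']:
    c=snap(n,n+'1.png'); print(n,c['fx'],c['cx'],c['cy']);print(np.round(c['camera_from_world'],3))
E
```

```text
{'time': 0.0, 'q': array([ 1.35882003,  0.68998834, -0.19448397,  1.56631757,  0.15733554,
        0.90250174, -0.21509668]), 'dq': array([-0.00052209, -0.00148996,  0.000561  ,  0.00064845,  0.00058301,
       -0.00023265, -0.00160234]), 'tau': array([-6.08949740e-04, -5.27561796e+01, -1.26701608e+00, -1.53426057e+01,
       -5.26399794e-02,  6.45259162e-03,  1.90703645e-04]), 'ee_pos': array([ 151.84502397, -605.63527168,  237.91361322]), 'tool_rot': array([-3.11612051e+00, -3.85005464e-01,  6.25805719e-04]), 'force': array([-0.06827675,  0.50636505, -0.68917199]), 'torque': array([ 0.03511228, -0.00957316, -0.04125607]), 'gripper_force': 0.0, 'width': 88.19156241206299} 18.700000000000003
scene 537.8355625778221 272.235584107662 209.26204155767567
[[-2.150000e-01  9.770000e-01  4.000000e-03  1.094120e+02]
 [-8.370000e-01 -1.860000e-01  5.140000e-01  4.229390e+02]
 [ 5.030000e-01  1.070000e-01  8.580000e-01 -1.857344e+03]
 [ 0.000000e+00  0.000000e+00  0.000000e+00  1.000000e+00]]
top 527.4168788542224 283.9202415418705 201.2191808733941
[[ 1.400000e-02 -1.000000e+00 -6.000000e-03  4.300000e-02]
 [ 9.990000e-01  1.400000e-02  4.900000e-02 -5.702340e+02]
 [-4.900000e-02 -7.000000e-03  9.990000e-01 -1.943097e+03]
 [ 0.000000e+00  0.000000e+00  0.000000e+00  1.000000e+00]]
```

View pics/top1.png

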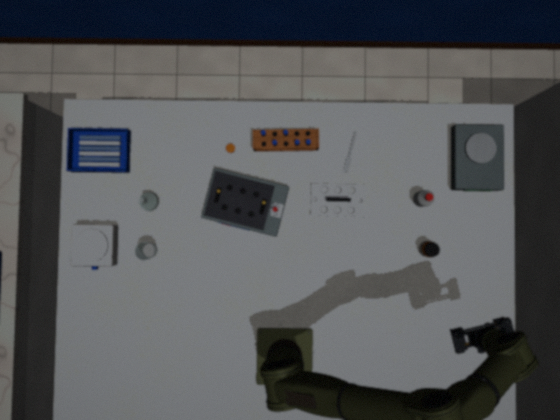

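View pics/scene1.png

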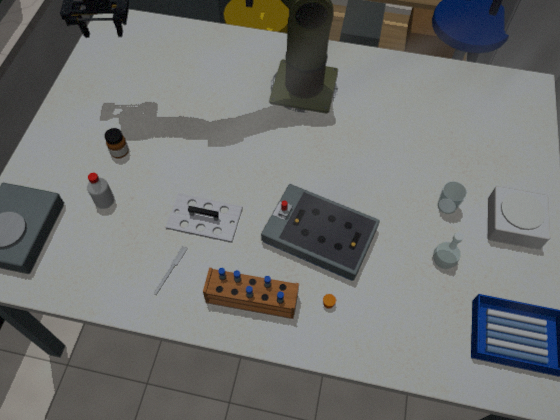

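The top view shows the heater at (245,201), the plate's black handle at (338,199), the red knob at (277,210) and the brass pins near (219,191) and (263,204). The scene view agrees with this: handle (203,212), knob (284,205), pins (297,221) and (353,244).

Run:
```python
from h import *
c=snap('top'); s=snap('scene')
def blobs(c,m,box,amin):
    m=m.astype(np.uint8).copy();k=np.zeros_like(m);x0,y0,x1,y1=box;k[y0:y1,x0:x1]=m[y0:y1,x0:x1]
    n,l,st,ce=cv2.connectedComponentsWithStats(k)
    out=[]
    for i in range(1,n):
        if st[i,4]>=amin: out.append((ce[i],st[i,4],(l==i)))
    return out
for nm,c,bh,bp in [('top',c,(300,170,370,230),(195,160,295,240)),('scene',s,(160,190,245,245),(255,180,385,280))]:
    p=c['pixels'].astype(int);R,G,B=p[...,0],p[...,1],p[...,2]
    for ce,a,m in blobs(c,p.sum(2)<150,bh,20):
        r=cv2.minAreaRect(np.argwhere(m)[:,::-1].astype(np.float32))
        yx=np.argwhere(m);w=np.array([onz(c,u,v,44)[:2] for v,u in yx]);
        e,V=np.linalg.eigh(np.cov(w.T));print(nm,'handle',ce.round(1),a,onz(c,*ce,42).round(1),np.degrees(np.arctan2(V[1,1],V[0,1])).round(1), np.ptp(w@V,axis=0).round(0))
    for ce,a,m in blobs(c,(R-B>40)&(G-B>20)&(R>80),bp,2): print(nm,'brass',ce.round(1),a,onz(c,*ce,60).round(1))
    for ce,a,m in blobs(c,(R-G>60)&(R-B>40),bp,3): print(nm,'red',ce.round(1),a,onz(c,*ce,95).round(1))
    for ce,a,m in blobs(c,p.sum(2)<170,bp,800):
        r=cv2.minAreaRect(np.argwhere(m)[:,::-1].astype(np.float32));b=cv2.boxPoints(r)
        print(nm,'deck',ce.round(1),a,onz(c,*ce,55).round(1),[onz(c,*q,55)[:2].round(0).tolist() for q in b])
c=s
for nm,cc,b in [('t',snap('top'),(190,150,390,250)),('s',s,(155,170,395,290))]:
    x0,y0,x1,y1=b;im=cc['pixels'][y0:y1,x0:x1,::-1];f=3 if nm=='s' else 4
    im=cv2.resize(im,None,fx=f,fy=f,interpolation=cv2.INTER_CUBIC);globals()[nm]=cv2.convertScaleAbs(im,alpha=1.4)
cv2.imwrite('pics/crop_t.png',t)
```

```text
top handle [337.6 198.9] 70 [ 579.9 -188.3   42. ] 89.5 [11. 84.]
top brass [218.  190.5] 2 [603.6 247.4  60. ]
top brass [263.3 202.3] 3 [562.9  82.1  60. ]
top red [274.7 209. ] 7 [538.1  39.7  95. ]
top deck [238.7 200.1] 2900 [570.  172.2  55. ] [[514.0, 302.0], [682.0, 262.0], [628.0, 41.0], [460.0, 82.0]]
scene handle [202.8 211.4] 169 [ 580.4 -189.5   42. ] 88.7 [22. 91.]
scene brass [296.5 220. ] 12 [560.3  80.9  60. ]
scene brass [352.8 243.6] 14 [600.2 246.2  60. ]
scene brass [258.6 278.1] 24 [756.1  17.   60. ]
scene red [284. 203.] 25 [534.1  38.6  95. ]
scene deck [338.9 238.7] 2400 [590.5 206.7  55. ] [[628.0, 70.0], [460.0, 97.0], [513.0, 297.0], [674.0, 261.0]]
```

View pics/crop_t.png

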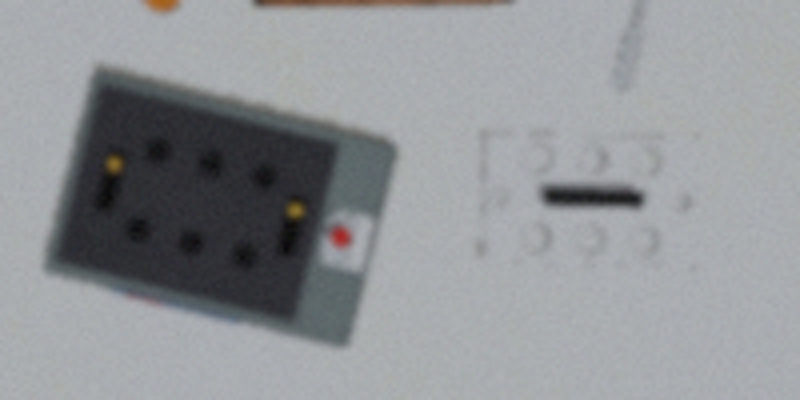

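Both views agree: grip at (580,-189) with its long axis about 89°, pins at (561.5,81.5) and (602,247). The pins are 170.4 apart against 170 expected, so the heater's y axis points at 76.2°. Next I turn the tool and travel high.

```bash
python3 -m jog '[[0,0,0,0,-10.7],[0,0,0,0,-10.7],[0,0,0,0,-10.7],[0,0,0,0,-10.7],[0,0,0,0,-10.7],[0,0,0,0,-10.7],[0,0,0,0,-10.7],[0,0,0,0,-1]]'
python3 -m jog '[[0,0.042,0.043,0,0],[0,0.042,0.043,0,0],[0,0.042,0.043,0,0],[0,0.042,0.043,0,0],[0,0.042,0.043,0,0],[0,0.042,0.043,0,0],[0,0.042,0.043,0,0],[0,0.042,0.043,0,0],[0,0.042,0.043,0,0],[0,0.039,0.04,0,0]]'
python3 -m jog '[[0,0,0,0.03,0],[0,0,0,0.03,0],[0,0,0,0,0]]'
python3 - <<'E'
from h import *
c=snap('wrist','w1.png');print(c['fx'],c['cx'],c['cy'],observe()['q'].round(2));print(np.round(c['camera_from_world'],3))
E
```

```text
time: 1.25
ee_pos: [151.8, -606.2, 238.5]
tool_rot: [-2.223, -2.219, -0.001]
force: [0.9, 0.1, -1.0]
width: 88.2
gripper_force: 0.0
time: 2.5
ee_pos: [580.7, -187.6, 238.8]
tool_rot: [2.225, 2.218, 0.0]
force: [-0.2, -1.3, 0.6]
width: 87.9
gripper_force: 0.0
time: 2.88
ee_pos: [577.6, -189.2, 176.8]
tool_rot: [-2.221, -2.216, 0.005]
force: [0.6, 0.5, 1.7]
width: 88.1
gripper_force: 0.0
325.19226210127806 283.4559922406351 213.4297794317767 [ 0.5   0.77 -0.48  1.66  0.46  0.82 -0.17]
[[ 1.00000e+00 -2.00000e-03 -4.00000e-03 -5.77230e+02]
 [ 1.00000e-03  9.61000e-01 -2.75000e-01  2.01662e+02]
 [ 5.00000e-03  2.75000e-01  9.61000e-01 -2.79463e+02]
 [ 0.00000e+00  0.00000e+00  0.00000e+00  1.00000e+00]]
```

View pics/w1.png

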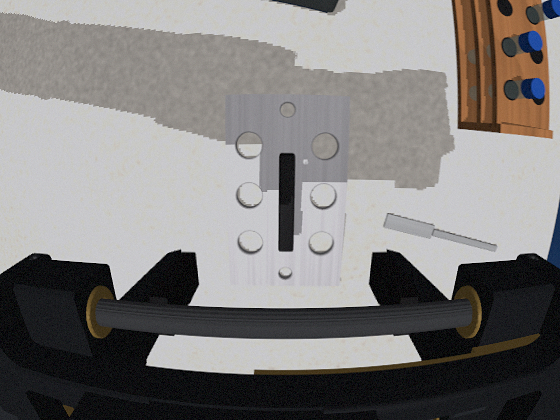

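The wrist view shows the plate with its handle from (287,153) to (286,250) and pin holes at (288,109) and (285,272). I'll measure the handle precisely.

Run:
```python
from h import *
c=snap('wrist');p=c['pixels'].astype(int)
m=np.zeros(p.shape[:2],np.uint8);m[140:256,272:302]=(p.sum(2)<170)[140:256,272:302]
n,l,st,ce=cv2.connectedComponentsWithStats(m);i=1+st[1:,4].argmax()
w=np.array([onz(c,u,v,44,True)[:2] for v,u in np.argwhere(l==i)],np.float32)
print('handle',cv2.minAreaRect(w), w.mean(0))
a=onz(c,288,109,8,True);b=onz(c,285,272,8,True);print(a,b,np.linalg.norm(a-b),(a+b)/2,np.degrees(np.arctan2(*(a-b)[1::-1])))
o=observe();print(o['ee_pos'],o['tool_rot'])
```

```text
handle ((579.4738159179688, -188.69427490234375), (88.33102416992188, 13.149693489074707), 89.5821304321289) [ 579.2376  -186.72614]
[ 583.15330772 -105.16972403    8.        ] [ 580.10750575 -274.44903415    8.        ] 169.3067090941705 [ 581.63040674 -189.80937909    8.        ] 88.96920202782307
[ 579.66125429 -189.41043505  179.44180151] [2.22306830e+00 2.21880202e+00 7.06643583e-04]
```

```bash
python3 -m jog '[[0,0.0005,0,0.045,0.6],[0,0,0,0.045,0],[0,0,0,0.045,0],[0,0,0,0.019,0],[0,0,0,0.008,0],[0,0,0,0,0]]'
python3 -m jog '[[255,0,0,0,0],[255,0,0,0,0],[255,0,0,0,0],[255,0,0,0,0],[255,0,0,0,0],[255,0,0,0,0]]' 45
```

```text
time: 3.72
ee_pos: [580.2, -189.1, 17.8]
tool_rot: [2.233, 2.208, 0.002]
force: [0.0, -0.2, 0.2]
width: 88.5
gripper_force: 0.0
time: 4.47
ee_pos: [579.2, -188.9, 16.7]
tool_rot: [-2.233, -2.209, 0.0]
force: [0.6, -0.4, -0.1]
width: 30.1
gripper_force: 0.0
```

```bash
python3 -m jog '[[255,0,0,0,0],[255,0,0,0,0],[255,0,0,0,0]]'
python3 -m jog '[[255,0,0,-0.03,0],[255,0,0,-0.04,0],[255,0,0,-0.04,0],[255,0,0,-0.03,0],[255,0,0,0,0],[255,0,0,0,0]]'
```

```text
time: 4.85
ee_pos: [579.2, -188.9, 16.7]
tool_rot: [-2.233, -2.209, 0.0]
force: [0.1, 0.1, 0.3]
width: 13.0
gripper_force: 45.0
time: 5.6
ee_pos: [577.8, -189.0, 155.0]
tool_rot: [-2.232, -2.208, 0.003]
force: [-0.6, 0.3, -4.1]
width: 13.5
gripper_force: 45.0
```

The plate is held at 13 mm width and weighs about 4 N. I'll turn it to the heater and hover 40 mm short of the fit so I can see pin a beyond the plate's edge.

```bash
python3 -m jog '[[255,0,0,0,6.5],[255,0,0,0,6.6],[255,0.05,-0.0134,0,0],[255,0.051,-0.0134,0,0],[255,0.051,-0.0134,0,0],[255,0.051,-0.0134,0,0],[255,0.051,-0.0134,0,0],[255,0.05,-0.0134,0,0],[255,0,0,0,0],[255,0,0,0,0]]'
python3 - <<'E'
from h import *
c=snap('wrist','w2.png');o=observe();print(o['ee_pos'],o['tool_rot'])
for p in [(603.6,247.4,60),(601.9,246.8,62)]: print(proj(c,p,True))
E
```

```text
time: 6.85
ee_pos: [572.1, 124.6, 155.0]
tool_rot: [-2.47, -1.941, 0.006]
force: [0.1, -1.3, -4.1]
width: 13.1
gripper_force: 45.0
[572.42377117 123.45842303 155.18346367] [ 2.47189651  1.93822987 -0.00608691]
(np.float64(285.8870684846214), np.float64(47.72574633252083))
(np.float64(283.8015689609398), np.float64(48.4031159644415))
```

View pics/w2.png

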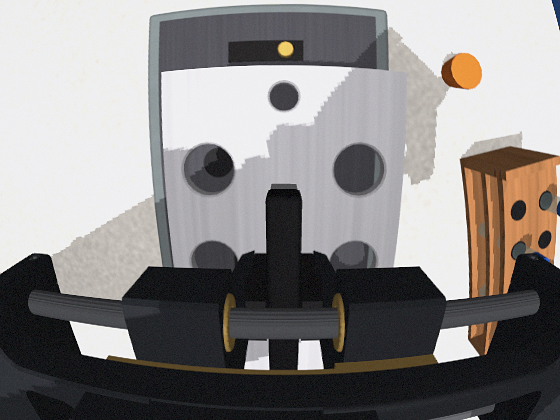

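The wrist view shows pin a at (286,48) in its slot (columns 228–303, rows 41–62), hole a at (284,97), and the heater's +y end edge along row ~12 between columns 150 and 387. I'll measure these against each other.

```bash
cat > m.py <<'E'
from h import *
c=snap('wrist');o=observe();p=c['pixels'].astype(int);R,G,B=p[...,0],p[...,1],p[...,2]
tz=o['ee_pos'][2];und=tz-16.7
def blob(m,x0,y0,x1,y1):
    k=np.zeros(m.shape,np.uint8);k[y0:y1,x0:x1]=m[y0:y1,x0:x1]
    n,l,st,ce=cv2.connectedComponentsWithStats(k);i=1+st[1:,4].argmax()
    return np.argwhere(l==i)[:,::-1]
W=lambda pts,z:np.array([onz(c,u,v,z,True)[:2] for u,v in pts],np.float32)
pin=W(blob((R-B>50)&(R>120),255,30,320,70),62)
hole=W(blob(p.sum(2)<330,262,75,306,118),und+8)
print('pin',cv2.minEnclosingCircle(pin)); print('hole',cv2.minEnclosingCircle(hole))
slot=W(blob((p.sum(2)<105)|((R-B>50)&(R>120)),215,33,315,68),55);print('slot',cv2.minAreaRect(slot))
hb=blob((G-R>5)&(p.sum(2)<480)&(p.sum(2)>200),140,2,400,30)
# back edge: topmost px per column
xs=np.arange(170,371,5);e=[(x,hb[hb[:,0]==x][:,1].min()) for x in xs if (hb[:,0]==x).any()]
w=W(e,55);f=cv2.fitLine(w,cv2.DIST_HUBER,0,.01,.01).ravel();print('back edge dir',np.degrees(np.arctan2(f[1],f[0])),f[2:],len(e))
rv=o['tool_rot'];ty=2*np.degrees(np.arctan2(rv[1],rv[0]));print('toolx',ty%360,o['ee_pos'],o['force'])
E
python3 m.py
```

```text
pin ((602.9556274414062, 247.0101776123047), 5.716710567474365)
hole ((592.2924194335938, 204.4844207763672), 6.591740608215332)
slot ((603.4718627929688, 249.05404663085938), (12.034963607788086, 11.930238723754883), 33.240360260009766)
back edge dir -13.507906 [608.8926 284.3637] 41
toolx 76.14577611505445 [572.74918319 123.12792826 155.51625202] [-0.2971042  -0.79446757 -4.06510508]
```

Pin a measures r 5.7 and hole a r 6.6, and their offset is about 43.7 along heater y and 0.3 along x. I'll move over, lower to just above the pins, and look at pin a through the hole.

```bash
python3 -m jog '[[255,0.022,0.0003,0,-0.2],[255,0.0215,0,0,0],[255,0,0,0.03,0],[255,0,0,0.025,0],[255,0,0,0.01,0],[255,0,0,0.005,0],[255,0,0,0,0],[255,0,0,0,0]]'
python3 - <<'E'
from h import *
c=snap('wrist','w3.png');o=observe();print(o['ee_pos'],o['tool_rot'],o['force'])
im=c['pixels'][40:300,150:420,::-1];cv2.imwrite('pics/w3c.png',cv2.resize(im,None,fx=2.2,fy=2.2,interpolation=cv2.INTER_CUBIC))
E
```

```text
time: 7.95
ee_pos: [584.4, 168.1, 87.6]
tool_rot: [2.467, 1.944, 0.002]
force: [0.9, 0.4, -4.1]
width: 13.1
gripper_force: 45.0
[584.34245826 167.96741508  87.52709348] [2.46727738e+00 1.94398099e+00 2.40067589e-03] [-0.57339949 -0.53556476 -3.67917362]
```

View pics/w3c.png

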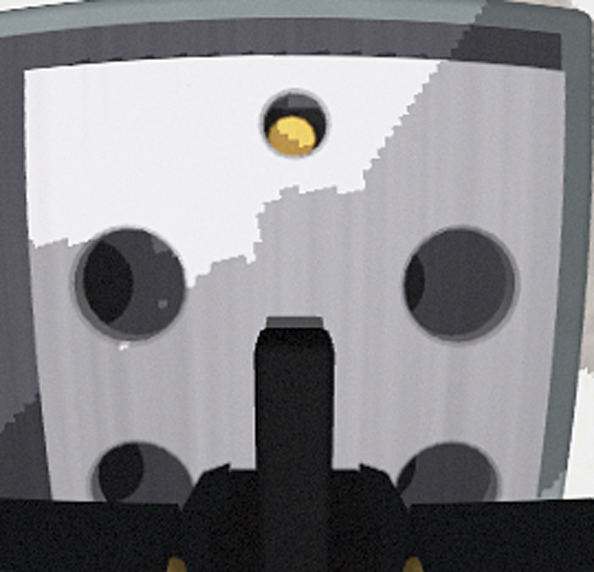

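Pin a shows through hole a: the brass centre is near crop (292,135) and the hole centre near (295,125). I'll work out the offset by casting rays to each height.

```bash
cat > m2.py <<'E'
from h import *
c=snap('wrist');o=observe();p=c['pixels'].astype(int);R,G,B=p[...,0],p[...,1],p[...,2]
und=o['ee_pos'][2]-16.7;rv=o['tool_rot'];t=2*np.arctan2(rv[1],rv[0]);ex=np.array([np.cos(t),np.sin(t)]);ey=np.array([ex[1],-ex[0]])
br=((R-B>35)&(R>70)).astype(np.uint8);k=np.zeros_like(br);k[70:125,262:306]=br[70:125,262:306]
hk=np.zeros_like(br);hk[70:125,262:306]=((p.sum(2)<420)|(br>0))[70:125,262:306]
n,l,st,ce=cv2.connectedComponentsWithStats(hk);i=1+st[1:,4].argmax();hpts=np.argwhere(l==i)[:,::-1]
ppts=np.argwhere(k)[:,::-1]
T=lambda pts,z:(lambda w:np.c_[w@ex,w@ey])(np.array([onz(c,u,v,z,True)[:2] for u,v in pts])-o['ee_pos'][:2])
h=T(hpts,und+8);q=T(ppts,62)
print('und',und,'hole tool x,y range',h.min(0),h.max(0),(h.min(0)+h.max(0))/2)
print('pin range',q.min(0),q.max(0),(q.min(0)+q.max(0))/2,'far edge-5.5 ->x',q.max(0)[0]-5.5, len(q))
print(np.degrees(t)%360,o['force'])
E
python3 m2.py
```

```text
und 70.74915493145508 hole tool x,y range [77.02692549 -6.69318784] [89.90314627  6.79158753] [8.34650359e+01 4.91998455e-02]
pin range [77.69036546 -5.84640138] [87.18368975  4.99093281] [82.43702761 -0.42773428] far edge-5.5 ->x 81.68368975104079 331
76.46934899840929 [ 0.38647631  0.35380384 -4.05297845]
```

```bash
python3 -m jog '[[255,-0.0016,-0.0004,0.003,0],[255,0,0,0.003,0],[255,0,0,0,0],[255,0,0,0,0]]'
python3 m2.py
python3 -m jog '[[255,0,0,0.0015,0],[255,0,0,0.0015,0],[255,0,0,0,0],[255,0,0,0,0]]'
```

```text
time: 8.55
ee_pos: [583.0, 166.3, 80.6]
tool_rot: [2.467, 1.945, -0.0]
force: [0.4, -0.6, -3.5]
width: 13.1
gripper_force: 45.0
und 64.0357117596666 hole tool x,y range [76.85833355 -6.80286958] [89.71196265  6.65963054] [ 8.32851481e+01 -7.16195221e-02]
pin range [77.75126039 -5.25657133] [88.89612557  6.12061519] [83.32369298  0.43202193] far edge-5.5 ->x 83.39612556965805 424
76.48710188731683 [ 0.44698259 -0.48633095 -4.28052794]
time: 9.1
ee_pos: [583.0, 166.3, 77.7]
tool_rot: [2.467, 1.945, -0.0]
force: [0.0, -0.2, -3.7]
width: 13.0
gripper_force: 45.0
```

There's no contact at underside ~61, so both pins seem to be entering. I'll continue in 1 mm steps, watching the force.

```bash
python3 -m jog '[[255,0,0,0.001,0],[255,0,0,0.0005,0],[255,0,0,0,0]]'
```

```text
time: 9.48
ee_pos: [582.9, 166.3, 76.2]
tool_rot: [2.467, 1.945, -0.0]
force: [0.2, 0.4, -3.3]
width: 13.3
gripper_force: 45.0
```

```bash
python3 m2.py; python3 -c "
from station import observe as o
s=o();print(s['force'],s['torque'],s['ee_pos'])"
```

```text
und 59.46161266227213 hole tool x,y range [76.90099936 -6.76011268] [89.75974315  6.70784645] [ 8.33303713e+01 -2.61331153e-02]
pin range [77.60220561 -5.55156225] [88.93550469  5.99176415] [83.26885515  0.22010095] far edge-5.5 ->x 83.43550469441037 452
76.48407072721074 [ 0.33518357  0.35841602 -4.63366342]
[ 0.33518357  0.35841602 -4.63366342] [-0.04907609 -0.12158502  0.00832645] [582.93960184 166.25214306  76.16161266]
```

Still no contact and the pin is centred in the hole, so I keep descending slowly.

```bash
python3 -m jog '[[255,0,0.0002,0.001,0],[255,0,0,0.001,0],[255,0,0,0,0]]'; python3 -m jog '[[255,0,0,0.001,0],[255,0,0,0.0005,0],[255,0,0,0,0]]'
```

```text
time: 9.9
ee_pos: [583.1, 166.2, 74.1]
tool_rot: [2.467, 1.945, -0.0]
force: [0.2, 0.1, -3.5]
width: 13.1
gripper_force: 45.0
time: 10.28
ee_pos: [583.1, 166.3, 72.6]
tool_rot: [2.467, 1.945, -0.0]
force: [-0.7, -0.0, -4.4]
width: 13.4
gripper_force: 45.0
```

```bash
python3 -m jog '[[255,0,0,0.0005,0],[255,0,0,0.0005,0],[255,0,0,0,0],[255,0,0,0,0]]'; python3 -m jog '[[255,0,0,0.0003,0],[255,0,0,0,0],[255,0,0,0,0]]'
```

```text
time: 10.78
ee_pos: [583.2, 166.2, 71.7]
tool_rot: [2.467, 1.945, 0.0]
force: [-0.9, -0.2, -3.8]
width: 13.1
gripper_force: 45.0
time: 11.15
ee_pos: [583.2, 166.2, 71.7]
tool_rot: [2.467, 1.944, 0.0]
force: [-2.0, -0.7, 1.4]
width: 13.7
gripper_force: 45.0
```

Force shifted from -4 N to +1.4 N at TCP z 71.7, which puts the underside at 55.0, so the plate is on the deck. I'll release, rise and check.

```bash
python3 -m jog '[[0,0,0,0,0],[0,0,0,0,0],[0,0,0,0,0],[0,0,0,0,0],[0,0,0,0,0],[0,0,0,0,0]]'; python3 -m jog '[[0,0,0,-0.04,0],[0,0,0,-0.05,0],[0,0,0,-0.05,0],[0,-0.05,0,0,0],[0,-0.05,0,0,0],[0,-0.05,0,0,0],[0,-0.05,0,0,0],[0,0,0,0,0]]'
python3 - <<'E'
from h import *
c=snap('wrist','w4.png');o=observe();print(o['ee_pos'],o['tool_rot'])
E
```

```text
time: 11.9
ee_pos: [583.2, 166.2, 71.4]
tool_rot: [2.467, 1.945, 0.0]
force: [-0.5, -0.3, 0.7]
width: 70.9
gripper_force: 0.0
time: 12.9
ee_pos: [535.0, -33.9, 211.1]
tool_rot: [2.474, 1.933, -0.006]
force: [0.6, -0.3, 0.2]
width: 88.4
gripper_force: 0.0
[535.96918003 -30.43944183 211.40032059] [ 2.47106072e+00  1.93910702e+00 -1.39592250e-03]
```

View pics/w4.png

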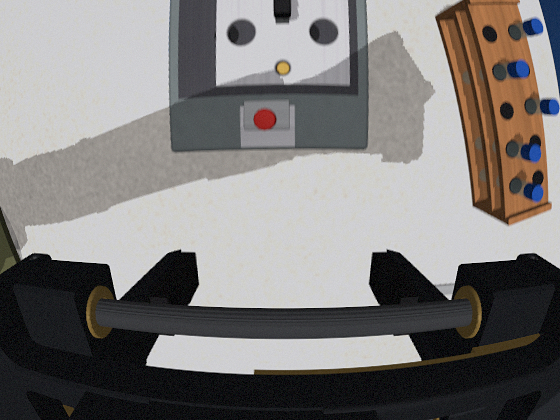

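Pin b shows in hole b at (283,68), and the plate is flat and parallel. The knob is at (264,119). I'll locate its top.

```bash
cat > k.py <<'E'
from h import *
c=snap('wrist');o=observe();p=c['pixels'].astype(int);R,G,B=p[...,0],p[...,1],p[...,2]
k=((R-G>70)&(R-B>60)).astype(np.uint8);k[:,400:]=0
n,l,st,ce=cv2.connectedComponentsWithStats(k);i=1+st[1:,4].argmax();pts=np.argwhere(l==i)[:,::-1]
w=np.array([onz(c,u,v,100,True)[:2] for u,v in pts],np.float32)
m,r=cv2.minEnclosingCircle(w);rv=o['tool_rot'];t=2*np.arctan2(rv[1],rv[0]);ex=np.array([np.cos(t),np.sin(t)]);ey=np.array([ex[1],-ex[0]])
d=np.array(m)-o['ee_pos'][:2];print('knob',m,r,'tool xy',d@ex,d@ey,o['ee_pos'],np.degrees(t)%360)
hx=np.array([np.cos(np.radians(-13.6)),np.sin(np.radians(-13.6))]);hy=np.array([-hx[1],hx[0]])
g=np.array(m)-np.array([583.2,166.2]);print('rel plate centre heater x,y',g@hx,g@hy)
E
python3 k.py
```

```text
knob (538.0986328125, 40.792259216308594) 8.375811576843262 tool xy 67.45282210925691 -14.667636478327385 [536.53062813 -28.21907414 211.5545941 ] 76.43040664246763
rel plate centre heater x,y -14.34812881172391 -132.49666399669624
```

```bash
python3 -m jog '[[255,0.0375,-0.0147,0,0],[255,0,0,0.02,0],[255,0,0,0.02,0],[255,0,0,0.02,0],[255,0,0,0.02,0],[255,0,0,0.02,0],[255,0,0,0.02,0],[255,0,0,0.011,0],[255,0,0,0,0],[255,0,0,0,0]]' 20
python3 -m jog '[[255,0.005,0,0,0],[255,0.004,0,0,0],[255,0.003,0,0,0],[255,0.003,0,0,0],[255,0,0,0,0]]'
```

```text
time: 14.25
ee_pos: [531.4, 12.2, 81.0]
tool_rot: [2.467, 1.945, 0.002]
force: [1.9, 0.4, 1.1]
width: 0.6
gripper_force: 0.0
time: 14.88
ee_pos: [534.6, 26.2, 80.5]
tool_rot: [2.467, 1.944, 0.0]
force: [0.5, -1.3, 0.8]
width: 0.4
gripper_force: 0.6
```

```bash
python3 -m jog '[[255,0.004,0,0,0],[255,0.004,0,0,0],[255,0.004,0,0,0],[255,0.004,0,0,0],[255,0.004,0,0,0],[255,0,0,0,0]]'
python3 -m jog '[[255,0.002,0,0,0],[255,0.002,0,0,0],[255,0.001,0,0,0],[255,0,0,0,0]]'
```

```text
time: 15.62
ee_pos: [539.2, 46.8, 80.4]
tool_rot: [-2.466, -1.945, -0.001]
force: [-0.4, -0.9, -0.2]
width: 0.0
gripper_force: 0.0
time: 16.12
ee_pos: [539.8, 49.8, 80.3]
tool_rot: [2.468, 1.944, -0.002]
force: [-0.6, -3.5, 1.2]
width: 0.5
gripper_force: 1.9
```

```bash
python3 -m jog '[[255,0.001,0,0,0],[255,0.001,0,0,0],[255,0.001,0,0,0],[255,0,0,0,0]]'; python3 -m jog '[[255,0.001,0,0,0],[255,0.001,0,0,0],[255,0,0,0,0]]'
```

```text
time: 16.62
ee_pos: [539.9, 49.9, 80.4]
tool_rot: [2.468, 1.94, -0.008]
force: [-1.5, -9.1, 4.2]
width: 0.6
gripper_force: 4.4
time: 17.0
ee_pos: [539.9, 50.0, 80.4]
tool_rot: [2.468, 1.938, -0.012]
force: [-2.6, -10.4, 6.2]
width: 0.4
gripper_force: 5.9
```

It stalled with the force rising to ~11 N, consistent with the stop. I'll back off, rise and check the knob.

```bash
python3 -m jog '[[255,-0.008,0,0,0],[255,-0.02,0,0,0],[255,-0.02,0,-0.03,0],[255,-0.02,0,-0.05,0],[0,-0.015,0,-0.05,0],[0,0,0,0,0],[0,0,0,0,0],[0,0,0,0,0]]'; python3 k.py
python3 - <<'E'
from h import *
snap('wrist','w5.png')
E
```

```text
time: 18.0
ee_pos: [521.2, -24.8, 209.1]
tool_rot: [-2.465, -1.945, 0.003]
force: [-1.5, 0.1, -0.2]
width: 38.2
gripper_force: 0.0
knob (544.0323486328125, 66.55683135986328) 8.74095344543457 tool xy 94.14482285987442 0.9024116229893492 [521.2541782  -24.79532773 209.15374041] 76.54828663247804
rel plate centre heater x,y -14.639124382883796 -106.05923820003012
```

View pics/w5.png

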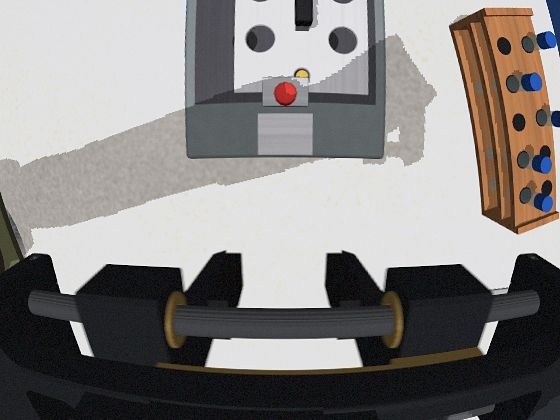

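Knob now ~26.4 mm further in, hard against the stop and over the plate's edge, with the pin still in its hole. The robot is clear of everything, so I'm handing in.

```bash
python3 -c "
from station import job_done
print(job_done())"
```

```text
the job is handed in; nothing more can be done
None
```

The plate is seated flat over both pins, and the latch is pushed in over its edge until it stalled at about 11 N, which I took as its stop (camera puts the knob within about 2 mm of the full-in position). The gripper is clear, nothing else was touched, and the job was handed in at about 18 s.

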